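# Shut the welding bench down

## Task

Shut this welding bench down for the night: with the fingertips, gently press the three black push-pull switches down until each is fully in, first the round mushroom head (torch gas), then the square head (fume extractor), last the long bar head (bench power). Do not pull any of them up, and leave the tube offcuts, the goggles and the hammer where they are.

Things in the scene. Friction and masses are not known exactly. Their poses are not given: they have to be found in the camera images.
- rail: aluminium mounting rail fixed flat to the bench, 120 mm (x) by 400 mm (y), 10 mm thick, carrying the three switch boxes in a row along its y, about 130 mm apart, in any order. Origin: centre of its underside
- gas_box: fixed grey-painted steel switch box, 84 x 84 mm in plan, 50 mm high, carrying the round mushroom head. Origin: centre of its underside (on the rail, 10 mm above the bench); z up, x and y along its sides
- gas_top (a point): centre of the flat upper face of the round mushroom head, which moves with it; fully out (joint 0) it stands 88 mm above the bench. Head: 44 mm across, 14 mm thick, black plastic on a steel stem
- gas_head (a joint): travel of the round mushroom head, m: 0 is out (switch on), 0.012 is fully in against its stop (off); straight down is positive. Starts at 0 to 0.003. It slides stiffly (about 4 N) and stays where it is left; no spring. It can also be pulled up, to -0.008
- fan_box: fixed grey-painted steel switch box, 84 x 84 mm in plan, 50 mm high, carrying the square head. Origin: centre of its underside (on the rail, 10 mm above the bench); z up, x and y along its sides
- fan_top (a point): centre of the flat upper face of the square head, which moves with it; fully out (joint 0) it stands 88 mm above the bench. Head: 38 x 38 mm, 14 mm thick, black plastic on a steel stem
- fan_head (a joint): travel of the square head, m: 0 is out (switch on), 0.012 is fully in against its stop (off); straight down is positive. Starts at 0 to 0.003. It slides stiffly (about 4 N) and stays where it is left; no spring. It can also be pulled up, to -0.008
- power_box: fixed grey-painted steel switch box, 84 x 84 mm in plan, 50 mm high, carrying the long bar head. Origin: centre of its underside (on the rail, 10 mm above the bench); z up, x and y along its sides
- power_top (a point): centre of the flat upper face of the long bar head, which moves with it; fully out (joint 0) it stands 88 mm above the bench. Head: 64 mm long (its box's y) and 20 mm wide (its box's x), 14 mm thick, black plastic on a steel stem
- power_head (a joint): travel of the long bar head, m: 0 is out (switch on), 0.012 is fully in against its stop (off); straight down is positive. Starts at 0 to 0.003. It slides stiffly (about 4 N) and stays where it is left; no spring. It can also be pulled up, to -0.008
- short_tube_mid (a point): bystander: centre of a loose dark steel tube offcut standing on end, 48 mm across, 60 mm high
- tall_tube_mid (a point): bystander: centre of a loose bright steel tube offcut standing on end, 34 mm across, 75 mm high
- hammer_grip (a point): bystander: the middle of the handle of a loose hammer, 260 mm long, lying on the bench beyond the rail
- goggles_mid (a point): bystander: middle, 20 mm above the bench, of loose red welding goggles with two round cups, 132 x 60 mm, 46 mm high, lying on the bench on the robot's side of the rail

How it is judged (in metres and radians):
On the way, in this order (a step that is already met when the one before it is completed fails the run):
1. the round head is pressed in, the other two still out (value of joint gas_head above 0.009 m and value of joint each of fan_head, power_head below 0.005 m), for 0.1 s.
2. then the square head is pressed in, the bar still out (value of joint each of gas_head, fan_head above 0.009 m and value of joint power_head below 0.005 m), for 0.1 s.
3. then the long bar head is pressed in (value of joint each of gas_head, fan_head, power_head above 0.009 m), for 0.1 s.
At the end, for the whole second after the job is handed in: all three heads are in (each at least 9 mm of its 12 mm travel), and the tube offcuts, goggles and hammer are within 20 mm of where they started (all of step 3 and distance of each of short_tube_mid, tall_tube_mid, hammer_grip, goggles_mid from where it was at the start of the episode below 0.02 m); the robot touches nothing.
It fails at once if the square head pressed (beyond 5 mm) before the round one is in (value of joint fan_head above 0.005 m and value of joint gas_head below 0.0085 m).
It fails at once if the bar head pressed (beyond 5 mm) before the square one is in (value of joint power_head above 0.005 m and value of joint fan_head below 0.0085 m).
It fails at once if a head pulled up (more than 3 mm above its out position) (value of joint any of gas_head, fan_head, power_head below -0.003 m).
It fails at once if a switch or its box pushed with more than 40 N (contact force between any of gas_box, fan_box, power_box and anything else above 40 N).
It fails at once if a tube offcut, the goggles or the hammer moved by more than 20 mm (distance of any of short_tube_mid, tall_tube_mid, hammer_grip, goggles_mid from where it was at the start of the episode above 0.02 m).
It also fails if it takes over 45 s, if anything falls off the work surface, if the arm or the gripper's body presses on something with over 40 N, if the wrist force passes 120 N, or if a joint passes its speed limit or range.

## Robot

A 6-joint arm with a two-finger parallel gripper is mounted at the origin on the work surface. World frame = base frame: x ahead of the robot, y to its left, z up, the work surface at z = 0. Lengths are in m, angles in degrees, forces in N, time in s.
With the tool pointing down it reaches from about 0.35 to 0.8 m from the base axis. Payload 7.3 kg.
Tool frame: the origin (TCP) lies between the finger pads; the fingertips stand 22 mm ahead of it and the grasp point (between the pads) lies 3 mm ahead of it (ctrl.tip_reach is the distance from the TCP to the fingertips, in m); x points along the fingers, z is the direction in which the jaws open and shut, and the axes are right-handed (so a half turn about x gives the same grasp; the last joint's range is limited). The gripper opens to 85 mm and grips with 20 to 120 N. Pads are 22 mm wide; open, the fingers measure 114 mm over their backs; the gripper's body (76 mm by 85 mm) begins 54 mm behind the grasp point. The pads swing forward as they close: fully open they stand 13 mm farther back than shut.
Start: joints at [67.265, 19.595, 87.324, -0, 73.075, -8.365], TCP at [0.13, 0.509, 0.253] pointing down, gripper open.
Joint ranges: [-145.02, 145.02], [-44.19, 115.74], [2.07, 154.8], [-57.11, 237.11], [16.16, 152.29], [-177.93, 177.93]. Speed limits (degrees/s): [147.25, 147.25, 180, 180, 180, 180].

## Interface

Orientations are given as [roll, pitch, yaw] about the fixed x, y, z axes, in that order (R = Rz(yaw) Ry(pitch) Rx(roll)).
In Python, from station import ctrl gives the robot as it stands.
- The arm moves only by the tool apply_moves, never from a script. Its argument "deltas" is a list of rows, each a list of 7 numbers: the turn, a rotation vector about the tool's x, y, z in degrees, then the shift along the tool's x, y, z in mm, then the closure in counts, from 0 (fully open) to 255 (shut). A call has 1 to 8 rows; each row is the pose to reach, as a shift and turn from the pose measured when the call began, along the tool's axes at that moment; what a row does not reach only later rows make up. A row lasts 1/8 s, in which the tool goes at most 62.5 mm and 10.7 degrees, less where a joint would pass 70% of its speed; a pose out of reach is approached as far as the arm can. A call with a gripper value outside its range is refused whole. The fingers move at their own pace and stop on an object; "squeeze" is the grip in N (left out, the last holds). Time passes only in rows, so rows that repeat a pose let the fingers close. It gives the time, the measured TCP pose, the force and the opening at its end, in the units of the state.
- ctrl.read_state(): the state, without advancing time (a new reading comes with each control period).
- ctrl.capture(name): name is "side" or "top"; returns the picture (384x512x3 uint8, red, green, blue); there is no depth.
- ctrl.camera_info(name): a dict with "fx", "fy", "cx", "cy" (pixels), "distortion" ([k1, k2, p1, p2, k3] as OpenCV has them; the pictures are not rectified), "R" (3x3) and "t" (3): a world point X has camera coordinates R X + t. Camera axes: x right, y down, z forward; pixel columns grow to the right and rows downward; lengths in m; the calibration is good to about 2 mm. A picture is of the moment at which its call begins. camera_info takes no time and is no camera call.
- ctrl.job_done(): hands the job in, once; it reports no verdict.
Trained networks look in the newest picture that a camera, given by its name, has taken for a name from the list of things; names that differ only in an ending like _2 or _b are one class to them, and where a whole thing is asked for, a point or a joint stands for the part that bears it (a point fixed in the world has none). Each returns a list of dicts, best first, with "score" (0 to 1); they miss things now and then, are a little off and sometimes report something else, mostly with a low value. They report only what shows in the picture. A call takes as long as a camera call.
- ctrl.spot_in(target, camera): "pixel" ([column, row] in pixels, amid what is visible of it).
- ctrl.regions_of(target, camera): "region" (384x512 bool, what is visible of it) and "pixel" ([column, row] in pixels, amid what is visible of it).
The state is a dict: "clock": time; "qpos": joint angles; "joint_vel": joint speeds; "joint_torque": joint torques, N m; "position": TCP position; "orientation": TCP orientation; "ft_force": force on the tool from outside, world axes, zero at the start; "ft_torque": the same for the moment, N m; "grip_width": finger opening in m.
Only numpy, scipy, OpenCV 4.12 (cv2) and the standard library are available. Lean on these libraries where they do the work, as an engineer would, in place of code of your own. Each camera call takes 0.05 s, during which the arm holds its last target.

## Working session

There is one attempt and no reset: what is moved stays moved. The work goes in short steps, Python scripts to look and compute and a tool call to move; the robot and the scene stay as the last step left them, time stands still between calls to the robot, and variables do not carry over. Pictures are saved under pics/ and viewed, and the job is handed in when it is done.

Besides the shell and the picture viewer there is one more tool, called after "Call:" as name(argument=value, ...) on one line, values as JSON. apply_moves: Moves the arm, as the interface text tells. Its arguments: {"type":"object","properties":{"deltas":{"type":"array"},"squeeze":{"type":"number"}},"required":["deltas"]}

```bash
ls; mkdir -p pics
python3 - <<'E'
from station import ctrl
import cv2
s=ctrl.read_state(); print(s)
for n in("side","top"):
    im=ctrl.capture(n); cv2.imwrite(f"pics/{n}0.png",im[:,:,::-1])
    c=ctrl.camera_info(n); print(n,c)
print(ctrl.tip_reach)
for n in("side","top"):
    for t in ("gas_top","fan_top","power_top"):
        print(n,t,[(round(d["score"],2),d["pixel"]) for d in ctrl.spot_in(t,n)])
E
```

```text
pics
{'clock': 0.0, 'qpos': array([ 6.72657431e+01,  1.96351631e+01,  8.73793175e+01,  7.13795887e-04,
        7.30740464e+01, -8.36512236e+00]), 'joint_vel': array([ 0.02819727,  0.05133986,  0.01868173,  0.04684359, -0.06629286,
       -0.01309787]), 'joint_torque': array([-7.52740252e-04, -4.33658731e+01, -2.46017951e+01, -1.15897260e-04,
        7.66807672e-03,  1.10221754e-05]), 'position': array([0.13011425, 0.50822859, 0.25262475]), 'orientation': array([ 171.19312888,   89.91147039, -113.17621397]), 'ft_force': array([-0.11445798, -0.13865887, -0.75834356]), 'ft_torque': array([-0.03967533, -0.00911734,  0.01790704]), 'grip_width': 0.08490783855158615}
side {'fx': 353.5763091793103, 'fy': 353.5763091793103, 'cx': 257.0244016280549, 'cy': 190.9484738677348, 'distortion': array([-0.03488475,  0.        ,  0.        ,  0.        ,  0.        ]), 'R': array([[-0.84389768, -0.53650322, -0.00100311],
       [-0.29222981,  0.46123196, -0.83777492],
       [ 0.44993161, -0.70670317, -0.54601482]]), 't': array([0.50257592, 0.20948125, 0.4721983 ])}
top {'fx': 359.70136073446145, 'fy': 359.70136073446145, 'cx': 253.32204661999367, 'cy': 195.04877291736673, 'distortion': array([0.0308007, 0.       , 0.       , 0.       , 0.       ]), 'R': array([[ 1.74870684e-04, -9.99999749e-01, -6.87026533e-04],
       [-9.87787416e-01, -6.56911056e-05, -1.55807624e-01],
       [ 1.55807540e-01,  7.05882350e-04, -9.87787180e-01]]), 't': array([0.01471283, 0.58263693, 0.63424126])}
0.022
side gas_top [(0.57, [278.0, 197.7]), (0.56, [194.7, 221.0]), (0.44, [357.6, 207.1])]
side fan_top [(0.54, [315.7, 167.9])]
side power_top [(0.91, [225.4, 233.7])]
top gas_top [(0.94, [242.1, 230.2])]
top fan_top [(0.86, [309.1, 232.2])]
top power_top [(0.55, [164.2, 218.9])]
```

View pics/side0.png

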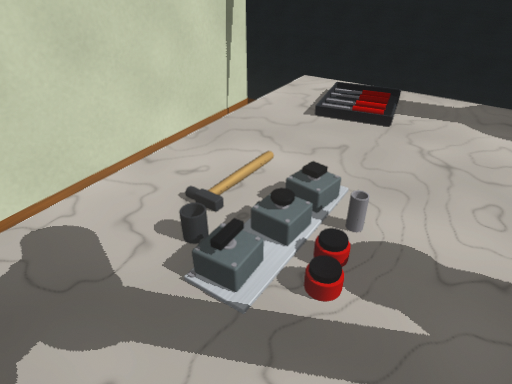

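View pics/top0.png

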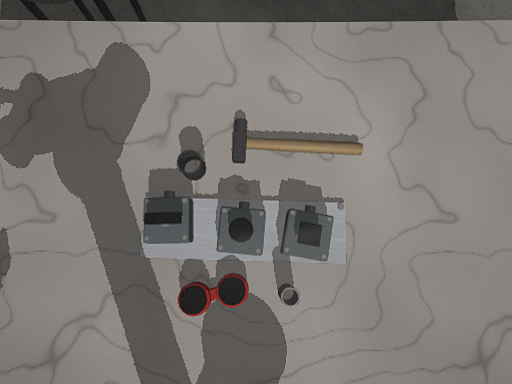

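The side view shows the bar at about (228,234), the round head at (283,197) and the square head at (315,170). The top view has the bar at (163,218), the round head at (241,230) and the square head at (310,233). The short tube, hammer, goggles and tall tube lie around the rail. Next I'll segment and triangulate the heads.

```bash
cat > h.py <<'E'
import numpy as np, cv2
from station import ctrl
def ray(n,p):
    c=ctrl.camera_info(n);K=np.array([[c["fx"],0,c["cx"]],[0,c["fy"],c["cy"]],[0,0,1]])
    u=cv2.undistortPoints(np.array([[p]],float),K,np.array(c["distortion"]))[0,0]
    R=np.array(c["R"]);t=np.array(c["t"]);d=R.T@np.array([u[0],u[1],1]);return -R.T@t,d/np.linalg.norm(d)
def atz(n,p,z):
    o,d=ray(n,p);return o+d*(z-o[2])/d[2]
def proj(n,X):
    c=ctrl.camera_info(n);K=np.array([[c["fx"],0,c["cx"]],[0,c["fy"],c["cy"]],[0,0,1]])
    return cv2.projectPoints(np.array(X,float).reshape(-1,3),cv2.Rodrigues(np.array(c["R"]))[0],np.array(c["t"]),K,np.array(c["distortion"]))[0][:,0]
def tri(p,q):
    o1,d1=ray("top",p);o2,d2=ray("side",q)
    A=np.c_[d1,-d2];s=np.linalg.lstsq(A,o2-o1,rcond=None)[0]
    a=o1+s[0]*d1;b=o2+s[1]*d2;return (a+b)/2,np.linalg.norm(a-b)
E
python3 - <<'E'
from h import *
top=cv2.imread("pics/top0.png");side=cv2.imread("pics/side0.png")
a=cv2.resize(top[170:320,130:350],None,fx=3.6,fy=3.6,interpolation=cv2.INTER_CUBIC);cv2.imwrite("pics/topz.png",a)
a=cv2.resize(side[140:310,170:390],None,fx=3.5,fy=3.5,interpolation=cv2.INTER_CUBIC);cv2.imwrite("pics/sidez.png",a)
for t in ("gas_top","fan_top","power_top"):
  for n in ("top","side"):
    for d in ctrl.regions_of(t,n)[:3]:
        r=d["region"];ys,xs=np.nonzero(r);print(t,n,round(d["score"],2),r.sum(),xs.min(),xs.max(),ys.min(),ys.max(),d["pixel"],atz(n,d["pixel"],.087).round(4))
E
```

```text
gas_top top 0.79 473 229 252 218 242 [241.7, 228.9] [0.5162 0.0351 0.087 ]
gas_top side 0.53 332 271 293 188 205 [281.5, 196.3] [0.5131 0.0493 0.087 ]
fan_top top 0.85 465 298 321 223 246 [310.3, 231.6] [ 0.5116 -0.0846  0.087 ]
fan_top side 0.84 286 302 326 161 177 [313.8, 167.8] [ 0.5083 -0.0744  0.087 ]
fan_top side 0.53 1716 286 340 161 211 [312.6, 186.5] [ 0.4806 -0.0093  0.087 ]
power_top top 0.75 476 144 181 212 224 [160.8, 216.2] [0.5385 0.1771 0.087 ]
power_top side 0.86 599 211 243 218 250 [225.2, 234.6] [0.5345 0.1856 0.087 ]
```

View pics/topz.png

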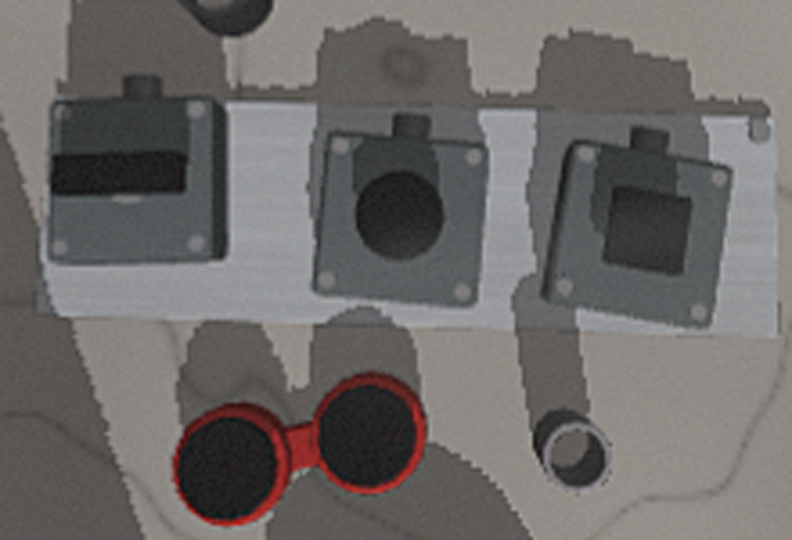

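View pics/sidez.png

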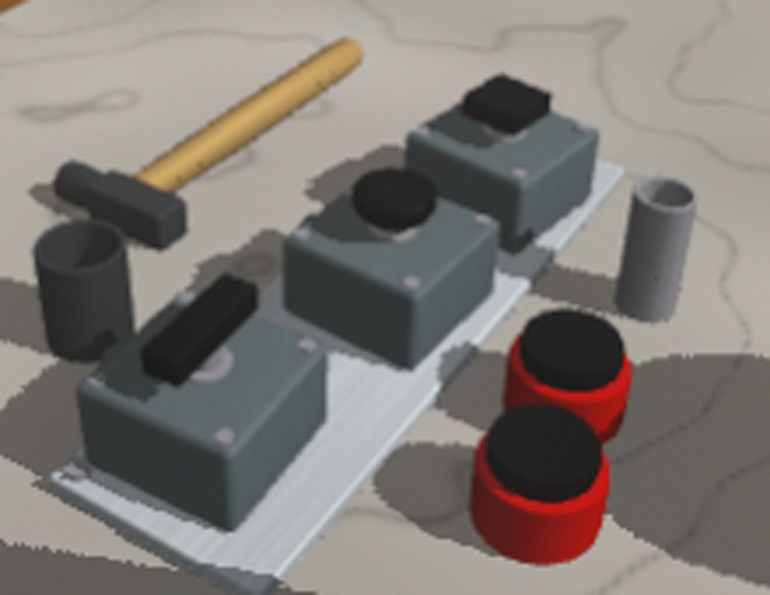

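The zooms are clear. In the top view the round head's centre is at about (240.5,229.6), the square's at (309.4,233.5) and the bar's at (162.5,217.7). The side view shows all three heads standing clear of their boxes. I'll convert these to positions and check them against the side view.

Run:
```python
from h import *
top=cv2.imread("pics/top0.png");side=cv2.imread("pics/side0.png")
z0=.087
P={"gas":(240.5,229.6),"fan":(309.4,233.5),"power":(162.5,217.7)}
big={n:cv2.resize(i,None,fx=4,fy=4,interpolation=cv2.INTER_CUBIC) for n,i in(("top",top),("side",side))}
W={}
for k,p in P.items():
    X=atz("top",p,z0);print(k,X.round(4),proj("side",X).round(1));W[k]=X
print("spacing",np.linalg.norm(W["gas"]-W["fan"]),np.linalg.norm(W["gas"]-W["power"]))
# yaw from box: power bar edges
th=np.linspace(0,2*np.pi,40)
def sq(hx,hy,yaw):
    c,s=np.cos(yaw),np.sin(yaw);return np.array([[c*a-s*b,s*a+c*b,0] for a,b in((hx,hy),(-hx,hy),(-hx,-hy),(hx,-hy))])
sh={"gas":np.c_[.022*np.cos(th),.022*np.sin(th),0*th],"fan":sq(.019,.019,np.radians(-6)),"power":sq(.01,.032,np.radians(1))}
for k,X in W.items():
    for n in big:
        q=(proj(n,X+sh[k])+.5)*4;cv2.polylines(big[n],[q.astype(int)],True,(0,255,255),1)
cv2.imwrite("pics/ov.png",np.hstack([big["top"][800:1000,540:1340]])) 
cv2.imwrite("pics/ovs.png",big["side"][600:1080,760:1400])
for n,p in {"gas":(281.5,194),"fan":(314,168),"power":(227,231)}.items(): print(n,tri(P[n],p))
for t in("short_tube_mid","tall_tube_mid","goggles_mid","hammer_grip"):
    print(t,[(round(d["score"],2),atz("top",d["pixel"],.03).round(3)) for d in ctrl.spot_in(t,"top")[:2]])
```

```text
gas [0.515  0.0371 0.087 ] [[283.9 192.8]]
fan [ 0.5083 -0.083   0.087 ] [[315.6 166. ]]
power [0.5359 0.174  0.087 ] [[229.  230.2]]
spacing 0.12029954826803585 0.13841624457342414
gas (array([0.51701102, 0.03810325, 0.08386148]), np.float64(0.003986485134636129))
fan (array([ 0.50985863, -0.08323993,  0.08175791]), np.float64(0.00281349716815167))
power (array([0.5372581 , 0.17514224, 0.08519648]), np.float64(0.002707615824339494))
short_tube_mid [(0.61, array([0.656, 0.14 , 0.03 ]))]
tall_tube_mid [(0.65, array([ 0.393, -0.053,  0.03 ]))]
goggles_mid [(0.71, array([ 0.505, -0.01 ,  0.03 ])), (0.62, array([0.395, 0.085, 0.03 ]))]
hammer_grip [(0.88, array([ 0.686, -0.038,  0.03 ]))]
```

View pics/ov.png

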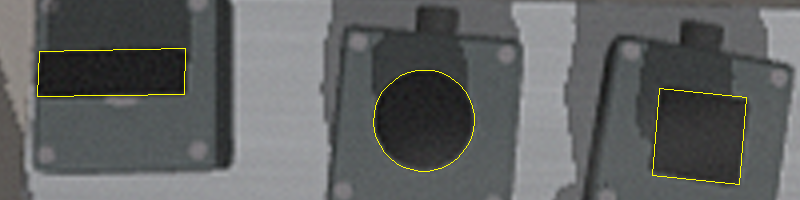

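View pics/ovs.png

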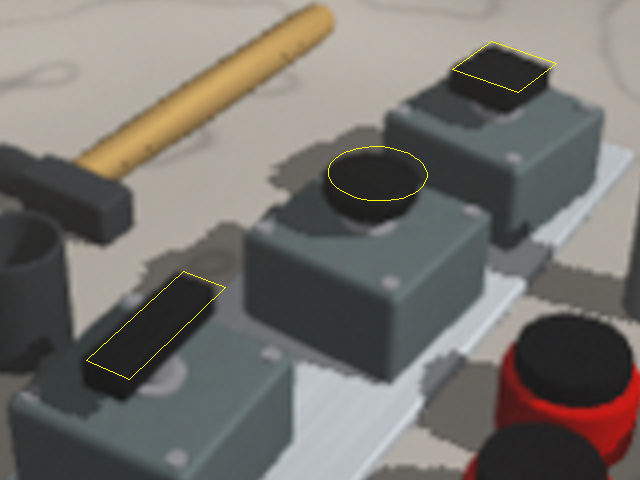

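```bash
cat >> h.py <<'E'
from scipy.spatial.transform import Rotation as Ro
def Rt():
    s=ctrl.read_state();return Ro.from_euler("xyz",s["orientation"],degrees=True).as_matrix(),np.array(s["position"])
def delta(X):
    R,p=Rt();return (R.T@(np.array(X)-p)*1000).round(1)
E
python3 - <<'E'
from h import *
R,p=Rt();print(R.round(3),p)
print(delta([.516,.0375,.16]), delta([.516,.0375,.253]))
E
```

```text
[[ 0.    -0.969  0.248]
 [ 0.     0.248  0.969]
 [-1.    -0.     0.   ]] [0.13028725 0.50857636 0.25332689]
[  93.3 -490.6 -360.6] [ 3.000e-01 -4.906e+02 -3.606e+02]
```

Call:
apply_moves(deltas=[[0, 0, 0, 0, -40, -30, 255], [0, 0, 0, 0, -80, -59, 255], [0, 0, 0, 0, -120, -88, 255], [0, 0, 0, 0, -160, -118, 255], [0, 0, 0, 0, -200, -147, 255], [0, 0, 0, 0, -240, -176, 255], [0, 0, 0, 0, -280, -206, 255], [0, 0, 0, 0, -320, -235, 255]], squeeze=20)

```text
clock: 1.9
position: [0.3829, 0.2001, 0.2536]
orientation: [-47.4, 90.0, 28.2]
ft_force: [0.0, -0.0, -0.7]
grip_width: 0.0004
```

Run:
```python
from h import *
print(delta([.516,.0375,.16]), delta([.516,.0375,.253]),ctrl.read_state()["ft_force"],Rt()[1],ctrl.read_state()["grip_width"])
```

```text
[  93.6 -169.3 -124.6] [   0.6 -169.3 -124.5] [ 0.023776   -0.04123232 -0.69375467] [0.38286646 0.20014678 0.25355641] 0.0004404352984725723
```

Call:
apply_moves(deltas=[[0, 0, 0, 0, -40, -30, 255], [0, 0, 0, 10, -85, -62, 255], [0, 0, 0, 30, -130, -95, 255], [0, 0, 0, 60, -169, -125, 255], [0, 0, 0, 85, -169, -125, 255], [0, 0, 0, 100, -169, -125, 255], [0, 0, 0, 110, -169, -125, 255], [0, 0, 0, 110, -169, -125, 255]])

```text
clock: 2.9
position: [0.5154, 0.0377, 0.1436]
orientation: [-31.0, 90.0, 44.7]
ft_force: [0.9, 0.1, 0.4]
grip_width: -0.0
```

Run:
```python
from h import *
for n in("side","top"): cv2.imwrite(f"pics/{n}1.png",ctrl.capture(n)[:,:,::-1])
a=cv2.imread("pics/side1.png")[120:270,170:370];b=cv2.imread("pics/top1.png")[150:300,140:340]
cv2.imwrite("pics/c1.png",np.vstack([cv2.resize(x,(800,600))[0:600:2,::1] for x in (a,b)]) if 0 else np.hstack([cv2.resize(x,None,fx=2,fy=2) for x in (a,b)]))
print(delta([.516,.0375,.098]),Rt()[1],ctrl.read_state()["ft_force"])
```

```text
[46.4  0.  -0.1] [0.5159456  0.03758843 0.14444487] [-0.24787024 -0.0928119   0.31434819]
```

View pics/c1.png

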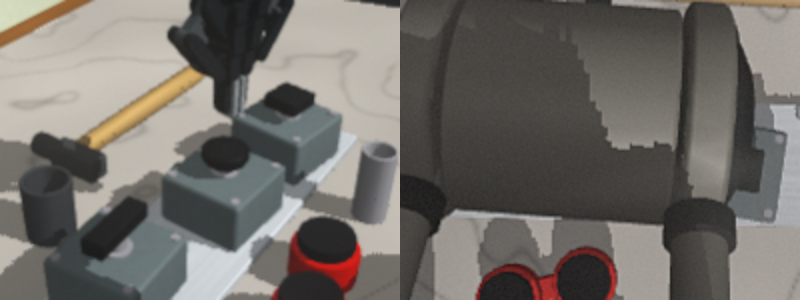

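The shut fingers hang right above the round head: the tip is near side pixel (286,175) and the head near (283,196). I'll descend slowly.

Call:
apply_moves(deltas=[[0, 0, 0, 15, 0, 0, 255], [0, 0, 0, 26, 0, 0, 255], [0, 0, 0, 30, 0, 0, 255], [0, 0, 0, 33, 0, 0, 255], [0, 0, 0, 36, 0, 0, 255], [0, 0, 0, 38, 0, 0, 255], [0, 0, 0, 40, 0, 0, 255], [0, 0, 0, 40, 0, 0, 255]])

```text
clock: 4.0
position: [0.5162, 0.0376, 0.1045]
orientation: [-70.9, 89.8, 4.8]
ft_force: [0.1, -0.4, 1.9]
grip_width: 0.0001
```

Call:
apply_moves(deltas=[[0, 0, 0, 1.5, 0, 0, 255], [0, 0, 0, 3, 0, 0, 255], [0, 0, 0, 3, 0, 0, 255]])

```text
clock: 4.38
position: [0.5162, 0.0376, 0.1014]
orientation: [-70.1, 89.8, 5.6]
ft_force: [-0.3, 0.5, 2.5]
grip_width: 0.0001
```

Call:
apply_moves(deltas=[[0, 0, 0, 1.5, 0, 0, 255], [0, 0, 0, 2.5, 0, 0, 255], [0, 0, 0, 2.5, 0, 0, 255]])

```text
clock: 4.75
position: [0.5162, 0.0376, 0.0987]
orientation: [-69.8, 89.9, 5.9]
ft_force: [0.1, 0.3, 1.7]
grip_width: -0.0
```

Run:
```python
from h import *
for i in range(1):
    cv2.imwrite("pics/side2.png",ctrl.capture("side")[:,:,::-1])
s=ctrl.read_state();print(s["position"],s["ft_force"])
a=cv2.imread("pics/side2.png")[130:270,190:350];cv2.imwrite("pics/c2.png",cv2.resize(a,None,fx=4,fy=4,interpolation=cv2.INTER_CUBIC))
```

```text
[0.51618681 0.03757798 0.09872998] [-0.43941393 -0.01094132  1.64314454]
```

View pics/c2.png

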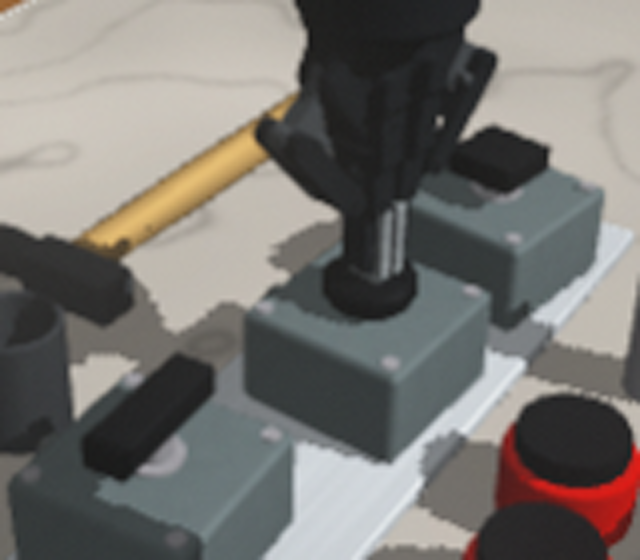

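The round head is visibly down with the tip on it, at about side (283,201). I'll keep pressing in small steps until the force shows the stop.

Call:
apply_moves(deltas=[[0, 0, 0, 1, 0, 0, 255], [0, 0, 0, 2, 0, 0, 255], [0, 0, 0, 2, 0, 0, 255]])

```text
clock: 5.18
position: [0.5163, 0.0375, 0.0979]
orientation: [-73.5, 89.8, 2.1]
ft_force: [-4.9, -0.2, 14.4]
grip_width: 0.0001
```

That's the stop: 14 N with the tip at z = 0.076, as expected. I'll lift off and look.

Call:
apply_moves(deltas=[[0, 0, 0, -5, 0, 0, 255], [0, 0, 0, -25, 0, 0, 255], [0, 0, 0, -45, 0, 0, 255], [0, 0, 0, -45, 0, 0, 255]])

```text
clock: 5.68
position: [0.517, 0.0375, 0.1439]
orientation: [-76.3, 89.6, -0.6]
ft_force: [0.7, -0.1, 0.5]
grip_width: -0.0001
```

Run:
```python
from h import *
cv2.imwrite("pics/side3.png",ctrl.capture("side")[:,:,::-1])
print(delta([.509,-.083,.143]),Rt()[1],Rt()[0].round(3),ctrl.read_state()["ft_force"])
a=cv2.imread("pics/side3.png")[130:270,190:350];cv2.imwrite("pics/c3.png",cv2.resize(a,None,fx=4,fy=4,interpolation=cv2.INTER_CUBIC))
```

```text
[  -0.2  -22.7 -118.6] [0.51629918 0.03757855 0.14286872] [[ 0.004 -0.969  0.247]
 [ 0.     0.247  0.969]
 [-1.    -0.004  0.001]] [-0.18133911  0.25463846 -0.63934205]
```

View pics/c3.png

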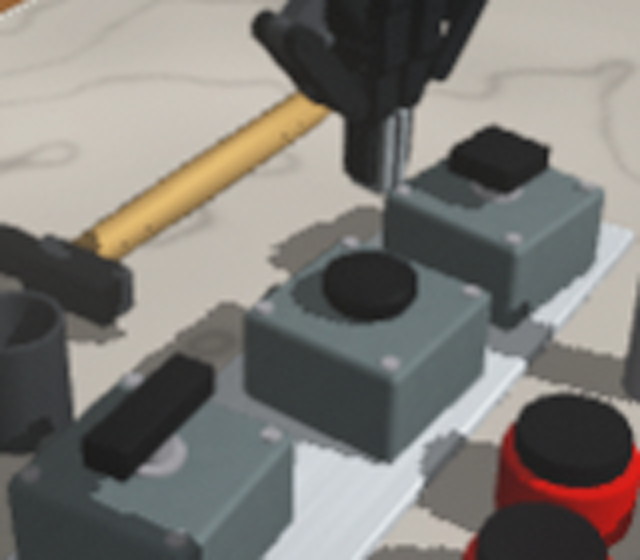

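The round head stayed down: its centre is now at about side (282,201), where it was at (283,196). Next, the square head.

Call:
apply_moves(deltas=[[0, 0, 0, 0, -8, -42, 255], [0, 0, 0, 0, -16, -84, 255], [0, 0, 0, 0, -23, -119, 255], [0, 0, 0, 10, -23, -119, 255], [0, 0, 0, 22, -23, -119, 255], [0, 0, 0, 28, -23, -119, 255], [0, 0, 0, 31, -23, -119, 255], [0, 0, 0, 31, -23, -119, 255]])

```text
clock: 6.72
position: [0.5093, -0.0829, 0.1117]
orientation: [-72.9, 89.8, 2.8]
ft_force: [-0.1, -0.2, 0.1]
grip_width: 0.0001
```

Run:
```python
from h import *
cv2.imwrite("pics/side4.png",ctrl.capture("side")[:,:,::-1])
print(delta([.509,-.083,.098]),Rt()[1],ctrl.read_state()["ft_force"])
a=cv2.imread("pics/side4.png")[110:250,220:380];cv2.imwrite("pics/c4.png",cv2.resize(a,None,fx=4,fy=4,interpolation=cv2.INTER_CUBIC))
```

```text
[13.9  0.5 -0.1] [ 0.50944104 -0.08306002  0.1119151 ] [ 0.23176661 -0.28496973  0.51784292]
```

View pics/c4.png

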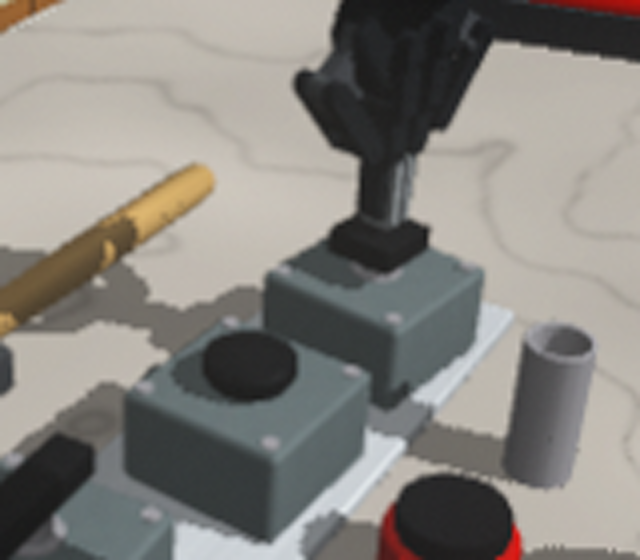

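The tip sits just above the centre of the square head, at about side (316,166). Pressing now.

Call:
apply_moves(deltas=[[0, 0, 0, 2, 0, 0, 255], [0, 0, 0, 4, 0, 0, 255], [0, 0, 0, 6, 0, 0, 255], [0, 0, 0, 8, 0, 0, 255], [0, 0, 0, 10, 0, 0, 255], [0, 0, 0, 12, 0, 0, 255], [0, 0, 0, 13, 0, 0, 255], [0, 0, 0, 13, 0, 0, 255]])

```text
clock: 7.78
position: [0.5095, -0.083, 0.0987]
orientation: [-74.9, 89.7, 0.9]
ft_force: [-0.1, 0.0, 1.6]
grip_width: -0.0002
```

Call:
apply_moves(deltas=[[0, 0, 0, 1, 0, 0, 255], [0, 0, 0, 2, 0, 0, 255], [0, 0, 0, 2, 0, 0, 255]])

```text
clock: 8.15
position: [0.5096, -0.0831, 0.0979]
orientation: [-78.8, 89.7, -3.0]
ft_force: [-3.4, 1.7, 13.7]
grip_width: -0.0001
```

It stops at the same height, with 13.7 N. I'll lift and move to the bar.

Call:
apply_moves(deltas=[[0, 0, 0, -5, 0, 0, 255], [0, 0, 0, -25, 0, 0, 255], [0, 0, 0, -45, 0, 0, 255], [0, 0, 0, -45, 0, 0, 255]])

```text
clock: 8.65
position: [0.5101, -0.0833, 0.1438]
orientation: [-84.1, 89.6, -8.3]
ft_force: [0.6, -0.1, -1.0]
grip_width: 0.0004
```

Run:
```python
from h import *
print(delta([.5362,.1742,.143]),Rt()[1],ctrl.read_state()["ft_force"])
cv2.imwrite("pics/side5.png",ctrl.capture("side")[:,:,::-1])
a=cv2.imread("pics/side5.png")[110:260,190:380];cv2.imwrite("pics/c5.png",cv2.resize(a,None,fx=4,fy=4,interpolation=cv2.INTER_CUBIC))
```

```text
[  0.7  38.3 256. ] [ 0.51014059 -0.08333782  0.14381795] [ 0.5585841  -0.13749941 -0.95416645]
```

View pics/c5.png

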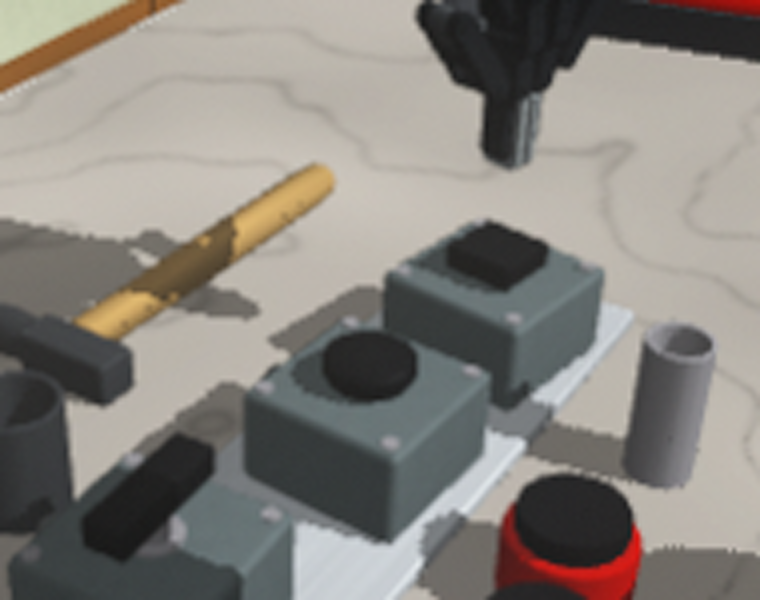

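The square head stayed down, now at about side (314,174). Next, the bar.

Call:
apply_moves(deltas=[[0, 0, 0, 0, 6, 40, 255], [0, 0, 0, 0, 13, 85, 255], [0, 0, 0, 0, 19, 130, 255], [0, 0, 0, 0, 26, 175, 255], [0, 0, 0, 0, 33, 220, 255], [0, 0, 0, 0, 38, 256, 255], [0, 0, 0, 15, 38, 256, 255], [0, 0, 0, 15, 38, 256, 255]])

```text
clock: 9.7
position: [0.5344, 0.1736, 0.1254]
orientation: [-136.9, 89.9, -61.1]
ft_force: [-0.4, -0.7, -0.3]
grip_width: 0.0001
```

Run:
```python
from h import *
print(delta([.5362,.1742,.098]),Rt()[1],ctrl.read_state()["ft_force"])
cv2.imwrite("pics/side6.png",ctrl.capture("side")[:,:,::-1])
a=cv2.imread("pics/side6.png")[150:300,160:350];cv2.imwrite("pics/c6.png",cv2.resize(a,None,fx=4,fy=4,interpolation=cv2.INTER_CUBIC))
```

```text
[27.4 -1.6  1.1] [0.53435781 0.17360793 0.1253901 ] [-0.43368484 -0.66359622 -0.2936646 ]
```

View pics/c6.png

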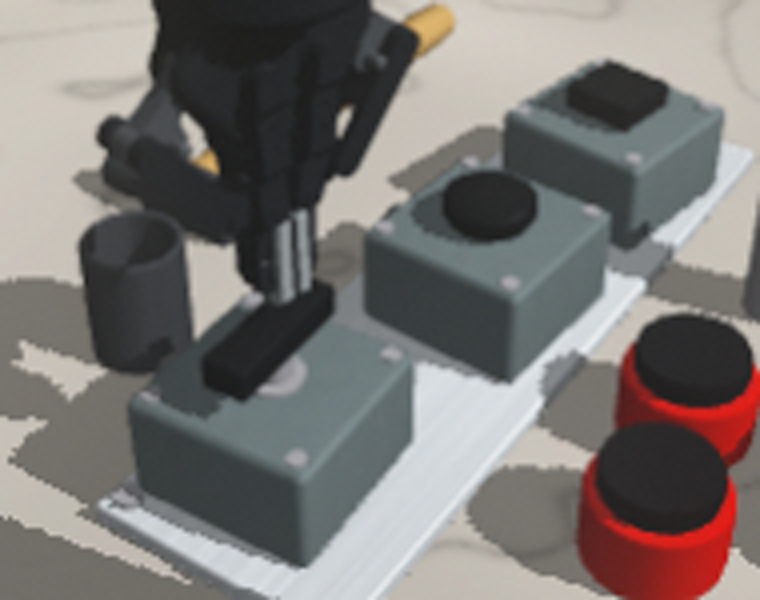

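The tip hangs about 15 mm above the bar, at about side (230,224), and clear of the short tube. I'll go down with a small correction.

Call:
apply_moves(deltas=[[0, 0, 0, 8, -1.5, 1, 255], [0, 0, 0, 13, -1.5, 1, 255], [0, 0, 0, 15, -1.5, 1, 255], [0, 0, 0, 17, -1.5, 1, 255], [0, 0, 0, 19, -1.5, 1, 255], [0, 0, 0, 21, -1.5, 1, 255], [0, 0, 0, 23, -1.5, 1, 255], [0, 0, 0, 23, -1.5, 1, 255]])

```text
clock: 10.75
position: [0.5368, 0.1739, 0.1031]
orientation: [-100.7, 89.8, -25.0]
ft_force: [-0.3, -1.2, 1.7]
grip_width: 0.0
```

Run:
```python
from h import *
print(delta([.5362,.1742,.098]),Rt()[1],ctrl.read_state()["ft_force"])
cv2.imwrite("pics/side7.png",ctrl.capture("side")[:,:,::-1])
a=cv2.imread("pics/side7.png")[150:300,160:350];cv2.imwrite("pics/c7.png",cv2.resize(a,None,fx=4,fy=4,interpolation=cv2.INTER_CUBIC))
```

```text
[5.1 0.7 0.1] [0.53684622 0.17391634 0.10314795] [-0.26116205 -1.22249574  1.67291115]
```

View pics/c7.png

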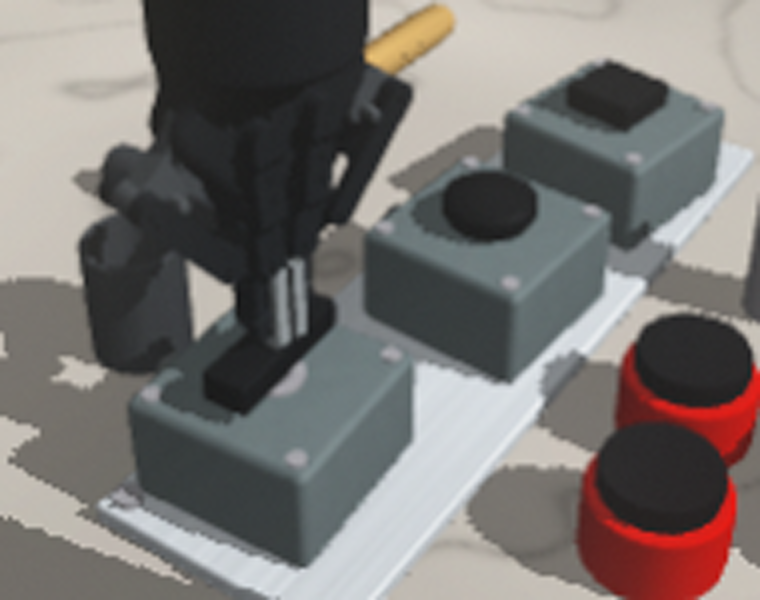

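The bar is going down under the tip, which is near the middle of its length. I'll finish to the stop.

Call:
apply_moves(deltas=[[0, 0, 0, 2, 0, 0, 255], [0, 0, 0, 4, 0, 0, 255], [0, 0, 0, 5, 0, 0, 255], [0, 0, 0, 6, 0, 0, 255], [0, 0, 0, 6.5, 0, 0, 255], [0, 0, 0, 6.5, 0, 0, 255]])

```text
clock: 11.55
position: [0.5369, 0.174, 0.0979]
orientation: [-92.2, 89.8, -16.5]
ft_force: [-4.7, -2.2, 12.9]
grip_width: 0.0001
```

The bar stops at the same height, 0.0979, with 12.9 N. I'll lift and back away, then check.

Call:
apply_moves(deltas=[[0, 0, 0, -5, 0, 0, 255], [0, 0, 0, -30, 0, 0, 255], [0, 0, 0, -70, 0, 0, 255], [0, 0, 0, -110, 0, 0, 255], [0, 0, 0, -150, 0, 0, 255], [0, 0, 0, -150, 0, 0, 255], [0, 0, 0, -150, 0, 0, 255]])

```text
clock: 12.42
position: [0.536, 0.1743, 0.2471]
orientation: [-99.0, 89.9, -23.3]
ft_force: [0.5, 1.0, -1.2]
grip_width: 0.0005
```

Run:
```python
from h import *
print(delta([.33,.40,.25]),Rt()[1],ctrl.read_state()["ft_force"])
cv2.imwrite("pics/side8.png",ctrl.capture("side")[:,:,::-1])
a=cv2.imread("pics/side8.png")[130:310,160:390];cv2.imwrite("pics/c8.png",cv2.resize(a,None,fx=3.3,fy=3.3,interpolation=cv2.INTER_CUBIC))
d=cv2.absdiff(cv2.imread("pics/side8.png"),cv2.imread("pics/side0.png")).max(2);cv2.imwrite("pics/d8.png",np.clip(d.astype(int)*3,0,255).astype(np.uint8))
```

```text
[ -3.6 255.4 167.8] [0.53600617 0.17429965 0.24706323] [ 0.47607701  0.95599787 -1.22050952]
```

View pics/c8.png

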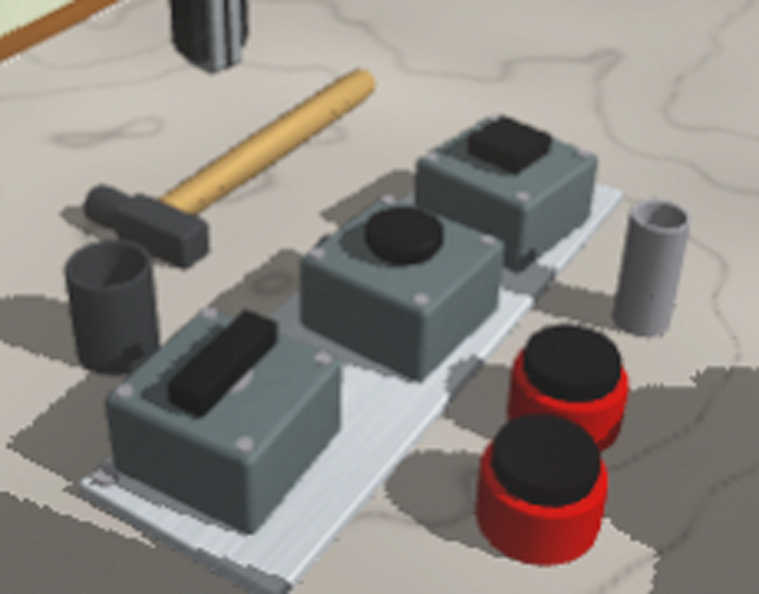

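View pics/d8.png

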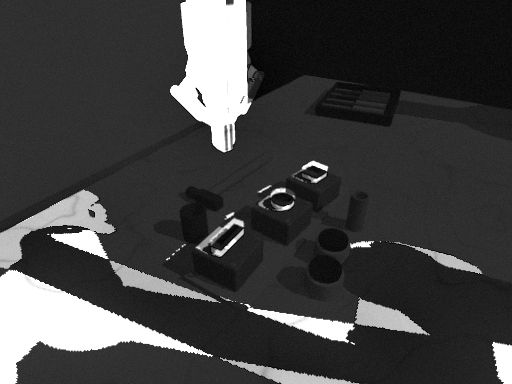

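All three heads are low: square at about side (314,174), round at (282,201), bar at (228,239). The difference image shows changes only at the heads, the arm and its shadows. The robot is clear, so I'm handing the job in.

```bash
python3 -c "
from station import ctrl
print(ctrl.job_done())"
```

```text
the job is handed in; nothing more can be done
None
```

I pressed all three switches in with the shut fingertips, in the order round, square, long bar, and handed the job in at about 12.5 s of the 45 s allowed. The hand-in gives no verdict.

- **Presses:** each head came up against a firm stop with the fingertips at z ≈ 0.076 m, the expected fully-in height. The wrist read 14.4, 13.7 and 12.9 N upward at the three stops, well under the 40 N limit.
- **Last check:** the final side picture shows all three heads down. Compared with the first picture, the tubes, goggles and hammer have not visibly moved. The tool was about 15 cm above the bar and touching nothing.
- **Small disagreement:** head positions from the two cameras differed by 3–4 mm in the first measurement. This did not matter, because every press landed well inside its head.
- **Not checked:** I did not take a final top picture.

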